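Set the hold-down screw over a spacer plate

TASK

Set up the small hold-down fixture: slide the flat spade-shaped spacer plate, wide end first, along the fixture's bed and under the shoe until it is up against the back stop. Then turn the bar-handled screw clockwise (seen from above) until it bottoms, and back it off a quarter of a turn, leaving the plate in place. Do not shift the wire spool and tape roll that lie by the plate, nor the contactor and terminal block that stand by the fixture.

Things in the scene. Friction and masses are not known exactly. Their poses are not given: they have to be found in the camera images.
- hold_down: hold-down fixture fixed to the bench: dark base 118 x 116 x 10 mm, steel bed with its top 30 mm above the bench, grey bridge across it carrying the upright screw. Origin on the screw axis at bench level; local z up, local +x = the way the plate is pushed in. The bed is 48 mm wide (y) and runs from x = -66 mm to a 16 mm high back stop with its face at x = +22 mm; base ends at x = -70 mm
- slot_mouth (a point): middle of the slot's mouth at bed height, 20 mm before the screw axis (axes as hold_down). The bridge spans 20 mm before to 20 mm behind the axis, underside 56, top 74 mm high, with a dial disc (52 mm diameter, a mark each 1/8 turn) and a bush up to 83 mm. Its posts stand 60 mm apart across the bed; flared cheeks, 46 mm high, widen the entry to 74 mm at 40 mm before the axis
- shoe_foot (a point): centre of the underside of the shoe, a 36 mm steel disc under the bridge that rises and sinks with the screw: 8.5 mm above the bed when the screw is bottomed, 1.6 mm higher per radian backed off, so that the 8 mm plate passes under it at the start
- screw_grip (a point): centre of the screw's black bar handle, on the screw axis, 108 mm above the bench when bottomed (the screw rises 10 mm per turn backed off). The bar is 50 mm long (local x), 15 mm thick (local y), 28 mm high; a 4 mm nib marks its +x end. Pinch it across its thickness, from above
- screw (a joint): angle of the screw in rad: 0 = bottomed on a hard stop (shoe down on the plate), growing as it is backed off, counter-clockwise from above; starts at 2.4 to 3.3, at most 4.2. At 0 the bar's local x is parallel to the fixture's. It turns against about 0.08 N m of friction and stays where it is left
- plate_tail (a point): grip point on the tail of the loose aluminium spacer plate (about 0.1 kg, 8 mm thick, flat on the bench), half-way up, 17 mm from the tail's end. Plate 130 mm long along local x: at +x a wide end 50 mm across, 62 mm long; at -x a tail 30 mm across, 68 mm long. When the plate is home this point lies 91 mm before (-x of) the screw axis, clear of bed and base
- plate_nose (a point): middle of the plate's front edge at the wide end, half-way up its thickness, 113 mm ahead (+x) of plate_tail; axes as plate_tail
- contactor: bystander, loose: black contactor block 70 x 50 x 48 mm, standing beside the entry of the fixture; origin under its centre
- spool: bystander, loose: wire spool 76 x 66 x 40 mm, standing near the plate; origin under its centre
- tape: bystander, loose: tape roll 90 mm in diameter, 20 mm high, lying near the plate; origin under its centre
- terminal_block: bystander, loose: terminal block 46 x 33 x 36 mm, standing beside the fixture; origin under its centre

How it is judged:
By the outcome, as a careful person would: the job done as asked, in the order asked, and still so for the second after the job is handed in, with the robot touching nothing.
It also fails if it takes over 72 s, if anything falls off the work surface, if the arm or the gripper's body presses on something with over 40 N, if the wrist force passes 120 N, or if a joint passes its speed limit or range.

ROBOT

A 6-joint arm with a two-finger parallel gripper is mounted at the origin on a cart in front of the work surface, level with it; the furniture and walls round the work are solid. World frame = base frame: x ahead of the robot, y to its left, z up, the work surface at z = 0. Lengths are in mm, angles in rad, forces in N, time in s.
With the tool pointing down it reaches from about 350 to 775 mm from the base axis. Payload 7.3 kg.
Tool frame: the origin (TCP) lies at the centre of the arm's flange, where the gripper is bolted on; the fingertips stand 178 mm ahead of it and the grasp point (between the pads) lies 159 mm ahead of it; z points along the fingers, y is the direction in which the jaws open and shut (so a half turn about z gives the same grasp; the last joint's range is limited). The gripper opens to 92 mm and grips with 3 to 60 N. Pads are 19 mm wide; open, the fingers measure 130 mm over their backs; the gripper's body (75 mm by 190 mm) begins 47 mm behind the grasp point.
Start: joints at [1.185, 0.342, 1.524, -0, 1.275, -0.146], TCP at [124.669, 509.986, 404.741] pointing down, gripper open.
Joint ranges: [-2.53, 2.53], [-0.77, 2.02], [0.04, 2.7], [-1, 4.14], [0.28, 2.66], [-3.11, 3.11]. Speed limits (rad/s): [2.57, 2.57, 3.14, 3.14, 3.14, 3.14].

INTERFACE

Orientations are given as [roll, pitch, yaw] about the fixed x, y, z axes, in that order (R = Rz(yaw) Ry(pitch) Rx(roll)).
In Python, from plant import status, viewer, ticket gives the robot as it stands.
- The arm moves only by the tool play_rows, never from a script. Its argument "commands" is a list of rows, each an object with "offset": the shift along the tool's x, y, z in m, a list of three; "twist": the turn about the tool's z in degrees. A call has 1 to 5 rows; each row shifts and turns the commanded pose from where the row before left it, along the tool's axes as they then stand; what a row does not reach is not made up. A row lasts 1/10 s, in which the tool goes at most 50 mm and 8.59 degrees, less where a joint would pass 70% of its speed; a pose out of reach is approached as far as the arm can. A call with a gripper value outside its range is refused whole. "jaw" is the closure in counts, from 0 (fully open) to 255 (shut), set as the call begins (left out, the last holds). The fingers move at their own pace and stop on an object; the grip force is fixed at half the most. Time passes only in rows, so rows that do not move let the fingers close. It gives the time, the measured TCP pose, the force and the opening at its end, in the units of the state.
- status.get_obs(): the state, without advancing time (a new reading comes with each control period).
- viewer.capture(name): name is "side" or "top" or "wrist"; returns the picture (384x512x3 uint8, red, green, blue); there is no depth.
- viewer.camera_params(name): a dict with "fov_y" (degrees; the focal length in pixels is half the picture's height over the tangent of half this angle, whatever the lens; pixels are square), "cx", "cy" (the principal point, pixels), "rvec" (rotation vector, rad) and "tvec" (3), from world to camera coordinates, as OpenCV has them; the wrist camera has in their place "T_tool_cam" (4x4, takes a point from camera to tool coordinates, whose origin is the TCP and whose axes are the flange's). Camera axes: x right, y down, z forward; pixel columns grow to the right and rows downward; lengths in mm; the calibration is good to about 2 mm. A picture is of the moment at which its call begins: read the wrist's pose just before it. camera_params takes no time and is no camera call.
- ticket.close_job(): hands the job in, once; it reports no verdict.
The state is a dict: "time": time; "joint_positions": joint angles; "dq": joint speeds; "tau": joint torques, N m; "tool_pos": TCP position; "tcp_rot": TCP orientation; "contact_force": force on the tool from outside, world axes, zero at the start; "moment": the same for the moment, N m; "grip_width": finger opening in mm.
Only numpy, scipy, OpenCV 4.12 (cv2) and the standard library are available. Lean on these libraries where they do the work, as an engineer would, in place of code of your own. Each camera call takes 0.05 s, during which the arm holds its last target.

## Working session

There is one attempt and no reset: what is moved stays moved. The work goes in short steps, Python scripts to look and compute and a tool call to move; the robot and the scene stay as the last step left them, time stands still between calls to the robot, and variables do not carry over. Pictures are saved under pics/ and viewed, and the job is handed in when it is done.

Besides the shell and the picture viewer there is one more tool, called as a command line: name --argument value ..., lists and objects as JSON in quotes. play_rows: Moves the arm, as the interface text tells. Its arguments: {"type":"object","properties":{"commands":{"type":"array"},"jaw":{"type":"number"}},"required":["commands"]}

```bash
ls; mkdir -p pics; python3 - <<'E'
from plant import status, viewer
import cv2
print(status.get_obs())
for n in ["side","top","wrist"]:
    print(n, viewer.camera_params(n))
    cv2.imwrite(f"pics/{n}0.png", viewer.capture(n)[:,:,::-1])
E
```

```text
pics
{'time': 0.0, 'joint_positions': array([ 1.18498767e+00,  3.42731025e-01,  1.52502223e+00,  3.27940541e-05,
        1.27537464e+00, -1.45963606e-01]), 'dq': array([ 0.00074618, -0.00019839,  0.00160224, -0.00045257,  0.00060779,
        0.00065955]), 'tau': array([-2.87878920e-04, -4.31246603e+01, -2.44207960e+01,  7.16341124e-02,
        5.62865508e-02, -1.06786770e-04]), 'tool_pos': array([124.62037672, 509.85957726, 404.03861797]), 'tcp_rot': array([-3.14007830e+00, -2.54319012e-04,  2.90173784e+00]), 'contact_force': array([0.50594141, 0.17018879, 0.26767667]), 'moment': array([ 0.03320413, -0.00312254,  0.0206719 ]), 'grip_width': 91.88748160943679}
side {'fov_y': 57.50479257626041, 'cx': 260.3960472799203, 'cy': 191.6792994515098, 'rvec': array([ 2.15794799, -0.6206949 ,  0.29227281]), 'tvec': array([-477.26662858,  213.01119765,  956.99852993])}
top {'fov_y': 48.59014120600832, 'cx': 246.77207502885446, 'cy': 188.08167133616314, 'rvec': array([ 2.1397254 , -2.1758004 ,  0.14469142]), 'tvec': array([  -9.3469668 ,  540.61863693, 1236.05837806])}
wrist {'fov_y': 60.38264874450844, 'cx': 258.17951979727087, 'cy': 187.19373578527444, 'T_tool_cam': array([[-1.66773394e-04, -9.58629925e-01, -2.84655300e-01,
         7.73111312e+01],
       [ 9.99999778e-01, -3.43395031e-04,  5.70568668e-04,
         1.03789399e-01],
       [-6.44713415e-04, -2.84655142e-01,  9.58629769e-01,
         2.02649168e+01],
       [ 0.00000000e+00,  0.00000000e+00,  0.00000000e+00,
         1.00000000e+00]])}
```

View pics/side0.png

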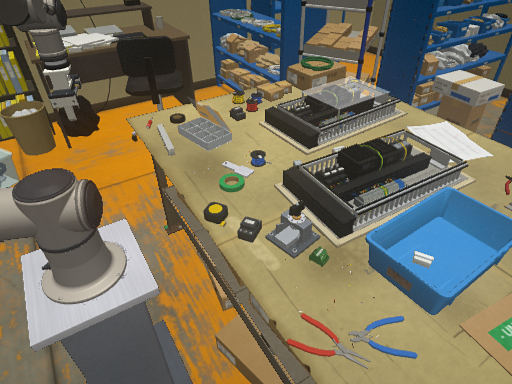

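View pics/top0.png

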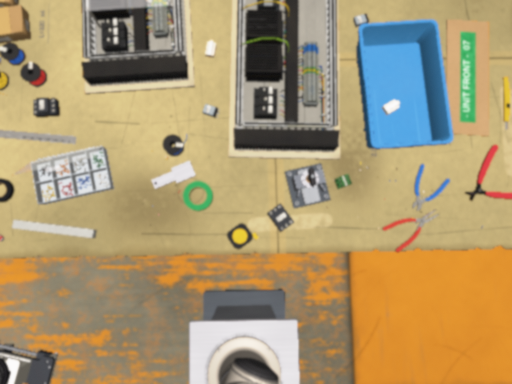

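View pics/wrist0.png

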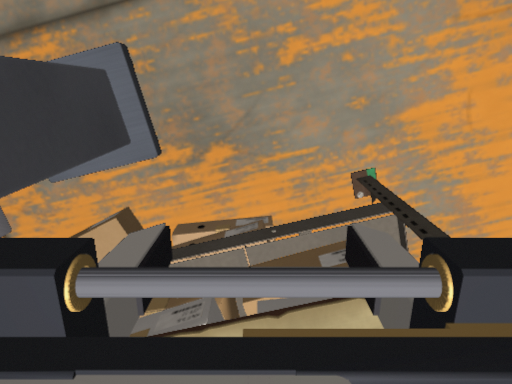

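```bash
cat > h.py <<'E'
import numpy as np, cv2
from scipy.spatial.transform import Rotation as Ro
from plant import status, viewer
def cam(name, obs=None):
    p=viewer.camera_params(name); f=192/np.tan(np.radians(p['fov_y']/2))
    K=np.array([[f,0,p['cx']],[0,f,p['cy']],[0,0,1]])
    if 'rvec' in p:
        R=cv2.Rodrigues(p['rvec'])[0]; t=p['tvec']
    else:
        T=np.eye(4); T[:3,:3]=Ro.from_euler('xyz',obs['tcp_rot']).as_matrix(); T[:3,3]=obs['tool_pos']
        W=np.linalg.inv(T@p['T_tool_cam']); R=W[:3,:3]; t=W[:3,3]
    return K,R,t
def plane(c,uv,z):
    K,R,t=c; uv=np.atleast_2d(np.array(uv,float)); C=-R.T@t
    d=(R.T@np.linalg.inv(K)@np.c_[uv,np.ones(len(uv))].T).T
    return C+d*((np.asarray(z)-C[2])/d[:,2])[:,None]
def proj(c,P):
    K,R,t=c; q=(K@(R@np.atleast_2d(np.array(P,float)).T+t[:,None])).T
    return q[:,:2]/q[:,2:]
def tri(c1,u1,c2,u2):
    P=[c[0]@np.c_[c[1],c[2]] for c in (c1,c2)]
    X=cv2.triangulatePoints(P[0],P[1],np.array(u1,float).reshape(2,1),np.array(u2,float).reshape(2,1)); return (X[:3]/X[3]).ravel()
E
python3 - <<'E'
import cv2
a=cv2.imread('pics/top0.png')[120:260,130:370]
cv2.imwrite('pics/topc.png',cv2.resize(a,None,fx=3.3,fy=3.3,interpolation=cv2.INTER_CUBIC))
a=cv2.imread('pics/side0.png')[130:280,190:350]
cv2.imwrite('pics/sidec.png',cv2.resize(a,None,fx=4,fy=4,interpolation=cv2.INTER_CUBIC))
from h import *
c=cam('top')
print(plane(c,[[182,171],[158,181],[198,195],[174,145],[307,185],[280,217],[343,181],[240,235]],0).round())
E
```

```text
[[ 601.  180.    0.]
 [ 571.  254.    0.]
 [ 526.  131.    0.]
 [ 684.  205.    0.]
 [ 551. -204.    0.]
 [ 454. -118.    0.]
 [ 562. -315.    0.]
 [ 402.    4.    0.]]
```

View pics/topc.png

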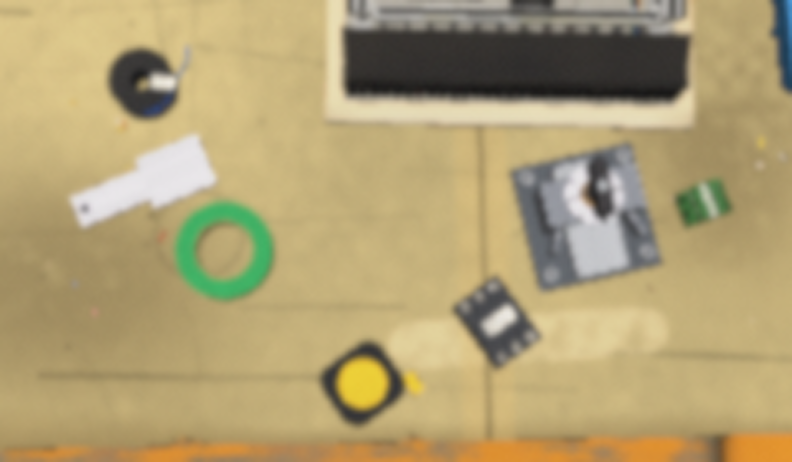

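View pics/sidec.png

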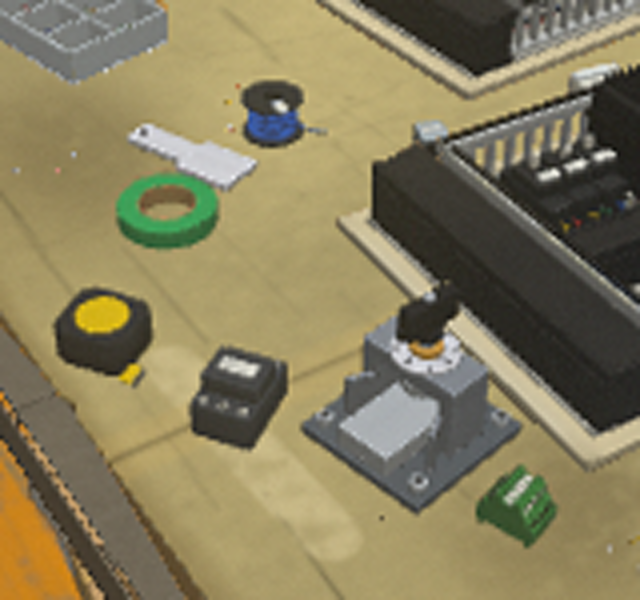

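```bash
cat >> h.py <<'E'
def rows(tx,ty,tz,psi,v=45,w=8.0):
    """rows from measured pose to the target TCP pose (mm, rad), tool down"""
    o=status.get_obs(); p=o['tool_pos']; a=o['tcp_rot'][2]; tgt=np.array([tx,ty,tz]); d=tgt-p; da=np.degrees(psi-a)
    n=int(max(np.ceil(np.linalg.norm(d)/v),np.ceil(abs(da)/w),1))
    print('n',n,'dpsi',round(da,1),'d',d.round(1))
    out=[]
    for i in range(n):
        s=a+np.radians(da)*i/n; q=d/n
        out.append('{"offset":[%.3f,%.3f,%.3f],"twist":%.1f}'%((q[0]*np.cos(s)+q[1]*np.sin(s))/1e3,(q[0]*np.sin(s)-q[1]*np.cos(s))/1e3,-q[2]/1e3,-da/n))
    for i in range(0,n,5): print(','.join(out[i:i+5]))
E
python3 -c "
from h import *
rows(612,144,404,1.95)"
```

```text
n 14 dpsi -54.5 d [ 4.874e+02 -3.659e+02 -2.000e-01]
{"offset":[-0.040,-0.017,0.000],"twist":3.9},{"offset":[-0.041,-0.014,0.000],"twist":3.9},{"offset":[-0.042,-0.012,0.000],"twist":3.9},{"offset":[-0.043,-0.009,0.000],"twist":3.9},{"offset":[-0.043,-0.006,0.000],"twist":3.9}
{"offset":[-0.043,-0.003,0.000],"twist":3.9},{"offset":[-0.044,0.000,0.000],"twist":3.9},{"offset":[-0.043,0.003,0.000],"twist":3.9},{"offset":[-0.043,0.006,0.000],"twist":3.9},{"offset":[-0.043,0.009,0.000],"twist":3.9}
{"offset":[-0.042,0.012,0.000],"twist":3.9},{"offset":[-0.041,0.015,0.000],"twist":3.9},{"offset":[-0.040,0.017,0.000],"twist":3.9},{"offset":[-0.039,0.020,0.000],"twist":3.9}
```

play_rows --commands '[{"offset":[-0.04,-0.017,0],"twist":4},{"offset":[-0.041,-0.014,0],"twist":4},{"offset":[-0.042,-0.012,0],"twist":4},{"offset":[-0.043,-0.009,0],"twist":4},{"offset":[-0.043,-0.006,0],"twist":4}]'

```text
time: 0.65
tool_pos: [299.1, 376.9, 404.6]
tcp_rot: [-3.141, -0.0, 2.55]
contact_force: [0.2, 0.1, 0.5]
grip_width: 91.8
```

play_rows --commands '[{"offset":[-0.043,-0.003,0],"twist":4},{"offset":[-0.044,0,0],"twist":4},{"offset":[-0.043,0.003,0],"twist":4},{"offset":[-0.043,0.006,0],"twist":4},{"offset":[-0.043,0.009,0],"twist":4}]'

```text
time: 1.15
tool_pos: [471.1, 243.5, 404.6]
tcp_rot: [-3.141, -0.0, 2.201]
contact_force: [0.2, 1.2, -0.9]
grip_width: 91.8
```

play_rows --commands '[{"offset":[-0.042,0.012,0],"twist":4},{"offset":[-0.041,0.015,0],"twist":4},{"offset":[-0.04,0.017,0],"twist":4},{"offset":[-0.039,0.02,0],"twist":4},{"offset":[0,0,0],"twist":0}]'

```text
time: 1.65
tool_pos: [610.3, 133.0, 403.2]
tcp_rot: [-3.141, 0.001, 1.918]
contact_force: [-1.3, -0.1, -0.6]
grip_width: 91.8
```

```bash
python3 - <<'E'
from h import *
o=status.get_obs(); print(o['time'],o['tool_pos'],o['tcp_rot'],o['joint_positions'].round(2))
np.save('o1.npy',np.r_[o['tool_pos'],o['tcp_rot']])
cv2.imwrite("pics/wrist1.png", viewer.capture('wrist')[:,:,::-1])
E
```

```text
1.65 [610.28783361 133.01209234 403.24464678] [-3.14125135e+00  1.27599141e-03  1.91790072e+00] [ 0.09  0.53  1.23 -0.    1.38 -0.25]
```

View pics/wrist1.png

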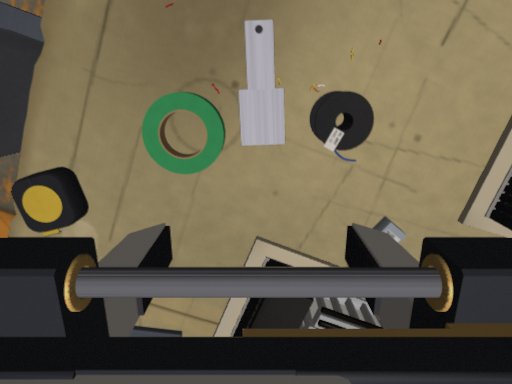

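```bash
python3 - <<'E'
from h import *
v=np.load('o1.npy'); o={'tool_pos':v[:3],'tcp_rot':v[3:]}; c=cam('wrist',o)
im=cv2.imread('pics/wrist1.png'); hsv=cv2.cvtColor(im,cv2.COLOR_BGR2HSV)
m=((hsv[...,1]<40)&(hsv[...,2]>150)).astype(np.uint8); m[:10]=0; m[160:]=0
n,l,s,ce=cv2.connectedComponentsWithStats(m)
i=1+np.argmax(s[1:,4]); print(s[i],ce[i])
m=(l==i).astype(np.uint8)
cnt=max(cv2.findContours(m,0,cv2.CHAIN_APPROX_NONE)[0],key=cv2.contourArea)[:,0]
W=plane(c,cnt,8.0)[:,:2]   # top outline
r=cv2.minAreaRect(W.astype(np.float32)); print(r)
bp=cv2.boxPoints(r); print(bp)
# axis by halves
for z in (1,):
    yaw=np.arctan2(*(W[np.argmin(cnt[:,1])]-W[np.argmax(cnt[:,1])])[::-1]); print('rough',np.degrees(yaw))
e=[bp[1]-bp[0],bp[2]-bp[1]]; L=max(e,key=np.linalg.norm); u=L/np.linalg.norm(L)
if u@(W[np.argmax(cnt[:,1])]-W[np.argmin(cnt[:,1])])<0:u=-u
nrm=np.array([-u[1],u[0]]); a=W@u; b=W@nrm
print('yaw',np.arctan2(u[1],u[0]),'len',np.ptp(a),'wid',np.ptp(b))
tl=b[(a<a.min()+55)&(a>a.min()+8)]; hd=b[(a>a.max()-52)&(a<a.max()-8)]
print('tail w',np.ptp(tl),'mid',(tl.max()+tl.min())/2,'head',np.ptp(hd),(hd.max()+hd.min())/2)
for f in (17,130): print(u*(a.min()+f)+nrm*(b.max()+b.min())/2)
# bystanders
for nm,lo,hi in (('green',(40,80,50),(90,255,255)),):
    g=cv2.inRange(hsv,lo,hi); q=max(cv2.findContours(g,0,1)[0],key=cv2.contourArea)[:,0]; P=plane(c,q,20)[:,:2]; print(nm,cv2.minEnclosingCircle(P.astype(np.float32)))
print('spool',plane(c,[[342,120],[310,120],[342,92],[373,120]],40))
E
```

```text
[ 239   20   46  126 4337] [260.98708785  90.37491353]
((585.4436645507812, 209.85952758789062), (49.374778747558594, 129.38926696777344), 21.81319808959961)
[[538.4845  260.7487 ]
 [586.56323 140.62363]
 [632.40283 158.97037]
 [584.3241  279.09543]]
rough 103.17816921255577
yaw -1.190084 len 129.38927723810437 wid 49.37476668817294
tail w 29.43152815809151 mid 621.1372227311115 head 49.37476668817294 621.5060060475912
[567.7211979 254.1392567]
[609.70996069 149.23003874]
green ((522.2152709960938, 133.48812866210938), 45.76523971557617)
spool [[674.68622955 206.03099746  40.        ]
 [643.93271822 194.91017062  40.        ]
 [663.46101248 231.21127407  40.        ]
 [704.47592974 216.80329899  40.        ]]
```

```bash
python3 -c "
from h import *
rows(567.6,254,230,1.9516)"
```

```text
n 5 dpsi 1.8 d [ -41.   119.2 -173.4]
{"offset":[0.025,0.000,0.035],"twist":-0.4},{"offset":[0.025,0.001,0.035],"twist":-0.4},{"offset":[0.025,0.001,0.035],"twist":-0.4},{"offset":[0.025,0.001,0.035],"twist":-0.4},{"offset":[0.025,0.001,0.035],"twist":-0.4}
```

play_rows --commands '[{"offset":[0.031,0.001,0.043],"twist":-0.5},{"offset":[0.031,0.001,0.043],"twist":-0.5},{"offset":[0.031,0.001,0.043],"twist":-0.5},{"offset":[0.032,0.001,0.043],"twist":-0.4},{"offset":[0,0,0],"twist":0}]'

```text
time: 2.2
tool_pos: [564.1, 251.3, 237.0]
tcp_rot: [-3.129, -0.002, 1.963]
contact_force: [0.9, -0.5, 0.0]
grip_width: 91.8
```

```bash
python3 - <<'E'
from h import *
o=status.get_obs(); print(o['time'],o['tool_pos'],o['tcp_rot'])
rows(567.6,254,180,1.9516)
E
```

```text
2.2 [564.0506692  251.34008943 237.0327867 ] [-3.12945466e+00 -2.45935228e-03  1.96321260e+00]
n 2 dpsi -0.7 d [  3.5   2.7 -57. ]
{"offset":[0.001,0.002,0.029],"twist":0.3},{"offset":[0.001,0.002,0.029],"twist":0.3}
```

play_rows --commands '[{"offset":[0,0,0.02],"twist":0},{"offset":[0,0,0.01],"twist":0},{"offset":[0,0,0],"twist":0},{"offset":[0,0,0],"twist":0}]'

```text
time: 2.6
tool_pos: [568.8, 247.8, 213.9]
tcp_rot: [3.141, -0.0, 1.957]
contact_force: [-0.1, 0.1, 0.2]
grip_width: 91.9
```

```bash
python3 - <<'E'
from h import *
o=status.get_obs(); print(o['time'],o['tool_pos'],o['tcp_rot'])
rows(567.6,254,180,1.9516)
cv2.imwrite("pics/wrist2.png", viewer.capture('wrist')[:,:,::-1])
E
```

```text
2.6 [568.75522813 247.83714299 213.88124764] [ 3.14068211e+00 -4.08890010e-06  1.95744117e+00]
n 1 dpsi -0.3 d [ -1.2   6.2 -33.9]
{"offset":[0.006,0.001,0.034],"twist":0.3}
```

View pics/wrist2.png

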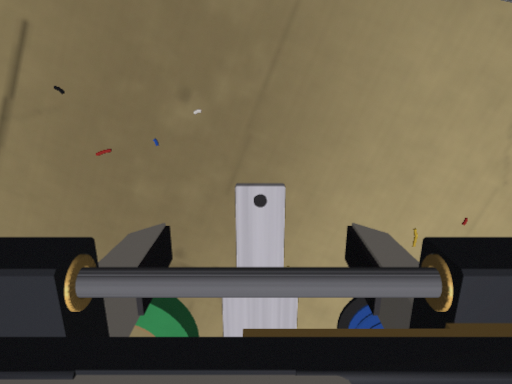

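```bash
python3 - <<'E'
from h import *
o=status.get_obs(); c=cam('wrist',o); p=plane(c,[[237,185],[284,185],[260,201]],8); print(p, p[:2].mean(0)+np.array([.372,-.928,0])*17)
E
```

```text
[[548.75546144 265.00411979   8.        ]
 [574.29156413 275.3796569    8.        ]
 [564.99948551 260.90682611   8.        ]] [567.84751279 254.41588834   8.        ]
```

play_rows --commands '[{"offset":[0.006,0.001,0.02],"twist":0.3},{"offset":[0,0,0.012],"twist":0},{"offset":[0,0,0],"twist":0},{"offset":[0,0,0],"twist":0}]'

```text
time: 3.05
tool_pos: [567.5, 253.7, 181.3]
tcp_rot: [3.142, 0.0, 1.952]
contact_force: [0.6, -1.1, 0.2]
grip_width: 91.9
```

```bash
python3 - <<'E'
from h import *
o=status.get_obs(); print(o['time'],o['tool_pos'],o['tcp_rot'])
rows(567.6,254,179.5,1.9516)
E
```

```text
3.05 [567.45036666 253.68947173 181.29159232] [3.14151095e+00 2.68398188e-05 1.95231426e+00]
n 1 dpsi -0.0 d [ 0.1  0.3 -1.8]
{"offset":[0.000,0.000,0.002],"twist":0.0}
```

play_rows --commands '[{"offset":[0,0,0.002],"twist":0},{"offset":[0,0,0],"twist":0}]'

```text
time: 3.25
tool_pos: [567.4, 253.8, 179.4]
tcp_rot: [3.141, 0.0, 1.952]
contact_force: [-0.6, -0.8, 0.4]
grip_width: 91.8
```

play_rows --commands '[{"offset":[0,0,0],"twist":0},{"offset":[0,0,0],"twist":0},{"offset":[0,0,0],"twist":0},{"offset":[0,0,0],"twist":0},{"offset":[0,0,0],"twist":0}]' --jaw 255

```text
time: 3.75
tool_pos: [567.2, 253.9, 179.0]
tcp_rot: [3.142, -0.0, 1.952]
contact_force: [0.4, -0.1, 0.0]
grip_width: 56.5
```

play_rows --commands '[{"offset":[0,0,0],"twist":0},{"offset":[0,0,0],"twist":0}]'

```text
time: 3.95
tool_pos: [567.3, 253.9, 178.9]
tcp_rot: [3.142, -0.0, 1.952]
contact_force: [-0.1, -0.3, -0.7]
grip_width: 40.3
```

play_rows --commands '[{"offset":[0,0,0],"twist":0},{"offset":[0,0,0],"twist":0},{"offset":[0,0,0],"twist":0}]'

```text
time: 4.25
tool_pos: [567.3, 253.9, 179.0]
tcp_rot: [3.141, -0.0, 1.952]
contact_force: [0.6, -0.1, 0.1]
grip_width: 29.5
```

play_rows --commands '[{"offset":[0,0,-0.01],"twist":0},{"offset":[0,0,-0.03],"twist":0},{"offset":[0,0,-0.04],"twist":0},{"offset":[0,0,-0.04],"twist":0}]'

```text
time: 4.65
tool_pos: [566.9, 253.8, 300.5]
tcp_rot: [-3.14, -0.0, 1.952]
contact_force: [0.4, -0.7, -1.1]
grip_width: 29.5
```

```bash
python3 - <<'E'
from h import *
o=status.get_obs(); print(o['time'],o['tool_pos'],o['tcp_rot'],o['grip_width'])
a=viewer.capture('side')[:,:,::-1][80:230,170:330]
cv2.imwrite("pics/side3.png", cv2.resize(a,None,fx=3.5,fy=3.5,interpolation=cv2.INTER_CUBIC))
cv2.imwrite("pics/wrist3.png", viewer.capture('wrist')[:,:,::-1])
E
```

```text
4.65 [566.94855856 253.78160616 300.45557905] [-3.14049852e+00 -2.56303072e-04  1.95226476e+00] 29.47515703353527
```

View pics/side3.png

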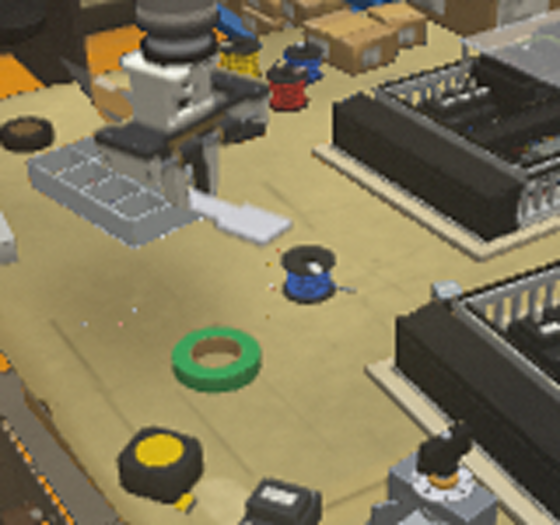

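View pics/wrist3.png

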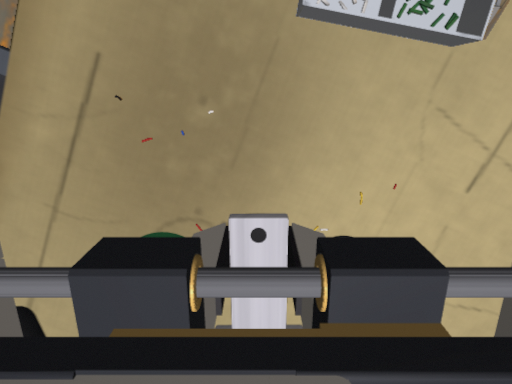

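```bash
python3 -c "
from h import *
rows(638,-183,425,3.38,v=46)"
```

```text
n 11 dpsi 81.8 d [  69.5 -437.4  119. ]
{"offset":[-0.039,-0.009,-0.011],"twist":-7.4},{"offset":[-0.038,-0.014,-0.011],"twist":-7.4},{"offset":[-0.036,-0.019,-0.011],"twist":-7.4},{"offset":[-0.033,-0.023,-0.011],"twist":-7.4},{"offset":[-0.030,-0.027,-0.011],"twist":-7.4}
{"offset":[-0.026,-0.031,-0.011],"twist":-7.4},{"offset":[-0.022,-0.034,-0.011],"twist":-7.4},{"offset":[-0.017,-0.036,-0.011],"twist":-7.4},{"offset":[-0.012,-0.038,-0.011],"twist":-7.4},{"offset":[-0.007,-0.040,-0.011],"twist":-7.4}
{"offset":[-0.002,-0.040,-0.011],"twist":-7.4}
```

play_rows --commands '[{"offset":[-0.02,-0.004,-0.011],"twist":-3.7},{"offset":[-0.038,-0.012,-0.011],"twist":-7.4},{"offset":[-0.036,-0.017,-0.011],"twist":-7.4},{"offset":[-0.034,-0.021,-0.011],"twist":-7.4},{"offset":[-0.031,-0.025,-0.011],"twist":-7.4}]'

```text
time: 5.25
tool_pos: [593.7, 74.6, 354.1]
tcp_rot: [-3.141, -0.001, 2.539]
contact_force: [0.8, -0.0, -0.8]
grip_width: 29.3
```

play_rows --commands '[{"offset":[-0.028,-0.029,-0.011],"twist":-7.4},{"offset":[-0.024,-0.033,-0.011],"twist":-7.4},{"offset":[-0.019,-0.035,-0.011],"twist":-7.4},{"offset":[-0.014,-0.037,-0.011],"twist":-7.4},{"offset":[-0.009,-0.039,-0.011],"twist":-7.4}]'

```text
time: 5.75
tool_pos: [623.1, -123.8, 409.0]
tcp_rot: [3.141, -0.001, -3.099]
contact_force: [1.1, 0.4, -0.9]
grip_width: 29.5
```

play_rows --commands '[{"offset":[-0.004,-0.04,-0.011],"twist":-7.4},{"offset":[-0.001,-0.02,0],"twist":-3.7},{"offset":[0,0,0],"twist":0},{"offset":[0,0,0],"twist":0}]'

```text
time: 6.15
tool_pos: [632.9, -181.8, 419.0]
tcp_rot: [3.14, -0.001, -2.912]
contact_force: [0.0, 1.0, -2.5]
grip_width: 29.5
```

```bash
python3 - <<'E'
from h import *
o=status.get_obs(); print(o['time'],o['tool_pos'],o['tcp_rot'],o['joint_positions'].round(2),o['grip_width'])
np.save('o4.npy',np.r_[o['tool_pos'],o['tcp_rot']])
cv2.imwrite("pics/wrist4.png", viewer.capture('wrist')[:,:,::-1])
E
```

```text
6.15 [ 632.94543106 -181.80683221  419.03365713] [ 3.13997646e+00 -1.38169525e-03 -2.91209306e+00] [-0.4   0.59  1.08  0.    1.47 -2.2 ] 29.511944578006858
```

View pics/wrist4.png

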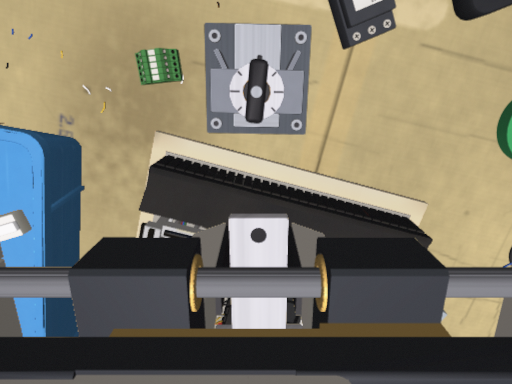

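```bash
python3 - <<'E'
import cv2
a=cv2.imread('pics/wrist4.png')[10:145,190:325]
cv2.imwrite('pics/w4c.png',cv2.resize(a,None,fx=4.4,fy=4.4,interpolation=cv2.INTER_CUBIC))
E
```

```text
(no output)
```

View pics/w4c.png

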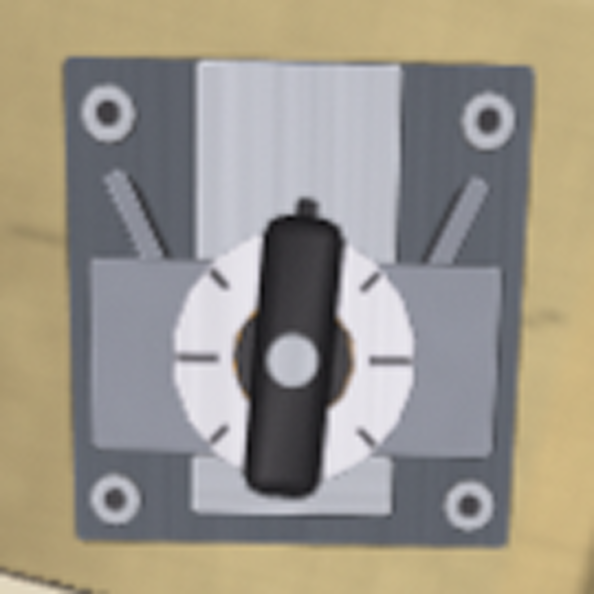

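```bash
cat > fx.py <<'E'
from h import *
v=np.load('o4.npy'); o={'tool_pos':v[:3],'tcp_rot':v[3:]}; c=cam('wrist',o)
P=lambda q,z: plane(c,np.array(q,float)/4.4+[190,10]-0.39,z)
b=P([[65,58],[533,68],[507,545],[78,540]],10)[:,:2]
print(b, [np.linalg.norm(b[i]-b[(i+1)%4]) for i in range(4)])
ux=(b[3]-b[0])+(b[2]-b[1]); uy=(b[1]-b[0])+(b[2]-b[3])
print('yaw', np.arctan2(ux[1],ux[0]), np.arctan2(uy[1],uy[0])-np.pi/2)
yaw=(np.arctan2(ux[1],ux[0])+np.arctan2(uy[1],uy[0])-np.pi/2)/2
R=np.array([[np.cos(yaw),-np.sin(yaw)],[np.sin(yaw),np.cos(yaw)]])
# base: x from -70 to +46/48
cen=b.mean(0); print('cen',cen)
print('origin from front edge', (b[0]+b[1])/2+R@[70,0])
bed=P([[197,62],[402,66]],30)[:,:2]; print('bed front',np.linalg.norm(bed[1]-bed[0]), bed.mean(0)+R@[66,0])
d=P([[293,356]],75.5)[:,:2]; print('disc centre',d)  # ellipse centre approx
h=P([[293,360]],108+14+4.8)[:,:2]; print('handle cap',h)
br=P([[92,258],[500,268],[490,457],[93,447]],74)[:,:2]; print('bridge centre',br.mean(0),np.linalg.norm(br[1]-br[0]),np.linalg.norm(br[2]-br[1]))
n=P([[308,205],[283,496]],115)[:,:2]; a=n[0]-n[1]; print('bar angle rel', (np.arctan2(a[1],a[0])-yaw)%(2*np.pi))
n=P([[304,215],[283,496]],122)[:,:2]; a=n[0]-n[1]; print('bar angle rel', (np.arctan2(a[1],a[0])-yaw)%(2*np.pi),np.linalg.norm(a))
co=P([[455,150],[90,150]],10)
q=plane(c,[[331,0],[346,46],[394,30],[372,0]],48); print('contactor top',q[:,:2])
E
python3 fx.py
```

```text
[[ 503.76389425 -269.92552643]
 [ 479.95532609 -158.39896649]
 [ 593.07832963 -133.73750786]
 [ 617.72617188 -245.30546255]] [np.float64(114.0395610730851), np.float64(115.77997007514139), np.float64(114.25814911891742), np.float64(116.59137304524978)]
yaw 0.21370389869897385 0.21387921123611342
cen [ 548.63093046 -201.84186583]
origin from front edge [ 560.26595513 -199.31058092]
bed front 47.39122366820669 [ 559.93078945 -199.28305883]
disc centre [[ 558.72749395 -200.02595189]]
handle cap [[ 559.22988002 -199.73688997]]
bridge centre [ 559.32424286 -199.6799586 ] 86.1230314070078 39.07070909224758
bar angle rel 3.0665538358808515
bar angle rel 3.0778137489106685 49.52750712304203
contactor top [[ 462.2764824  -149.5261615 ]
 [ 497.72604753 -123.47236672]
 [ 473.30973008  -82.31271017]
 [ 453.39427448 -111.57470641]]
```

```bash
python3 - <<'E'
from h import *
c=cam('top'); y=.2138; R=np.array([[np.cos(y),np.sin(y)],[-np.sin(y),np.cos(y)]])
p=plane(c,np.array([[493,277],[453,310],[500,367],[541,333]])/3.3+[130,120]-.35,48); print((p[:,:2]-[559.5,-199.5])@R.T)
rows(354.5,-244,412,-2.928)
E
```

```text
[[ -48.38188635   99.54213625]
 [ -68.85781388  141.1967869 ]
 [-127.40758274  112.54629796]
 [-106.56142323   69.93201403]]
n 7 dpsi -1.0 d [-278.5  -63.    -7.3]
{"offset":[0.041,0.000,0.001],"twist":0.1},{"offset":[0.041,0.000,0.001],"twist":0.1},{"offset":[0.041,0.000,0.001],"twist":0.1},{"offset":[0.041,0.000,0.001],"twist":0.1},{"offset":[0.041,-0.000,0.001],"twist":0.1}
{"offset":[0.041,-0.000,0.001],"twist":0.1},{"offset":[0.041,-0.000,0.001],"twist":0.1}
```

play_rows --commands '[{"offset":[0.02,0,0],"twist":1},{"offset":[0.04,0,0],"twist":0},{"offset":[0.045,0,0],"twist":0},{"offset":[0.045,0,0],"twist":0},{"offset":[0.045,0,0],"twist":0}]'

```text
time: 6.7
tool_pos: [441.0, -221.9, 419.8]
tcp_rot: [3.141, -0.0, -2.926]
contact_force: [0.1, -0.7, -0.3]
grip_width: 29.8
```

play_rows --commands '[{"offset":[0.045,0,0],"twist":0},{"offset":[0.03,0,0.02],"twist":0},{"offset":[0.015,0,0.04],"twist":0},{"offset":[0,0,0.045],"twist":0},{"offset":[0,0,0.03],"twist":0}]'

```text
time: 7.2
tool_pos: [353.8, -240.9, 283.2]
tcp_rot: [3.14, -0.001, -2.928]
contact_force: [0.4, -0.8, -1.4]
grip_width: 29.1
```

play_rows --commands '[{"offset":[0,0,0.02],"twist":0},{"offset":[0,0,0],"twist":0},{"offset":[0,0,0],"twist":0}]'

```text
time: 7.5
tool_pos: [355.1, -241.9, 265.5]
tcp_rot: [3.141, 0.0, -2.927]
contact_force: [-0.8, 0.1, -0.3]
grip_width: 29.7
```

```bash
python3 - <<'E'
from h import *
o=status.get_obs(); print(o['time'],o['tool_pos'],o['tcp_rot'],o['joint_positions'].round(2),o['grip_width'])
rows(354.5,-244,222,-2.928)
a=viewer.capture('side')[:,:,::-1][130:290,190:350]
cv2.imwrite("pics/side5.png", cv2.resize(a,None,fx=3.7,fy=3.7,interpolation=cv2.INTER_CUBIC))
E
```

```text
7.5 [ 355.11455059 -241.91910971  265.46323781] [ 3.14145361e+00  1.05044384e-04 -2.92664964e+00] [-0.78  0.35  1.96  0.    0.82 -2.56] 29.68172636764525
n 1 dpsi -0.1 d [ -0.6  -2.1 -43.5]
{"offset":[0.001,-0.002,0.043],"twist":0.1}
```

View pics/side5.png

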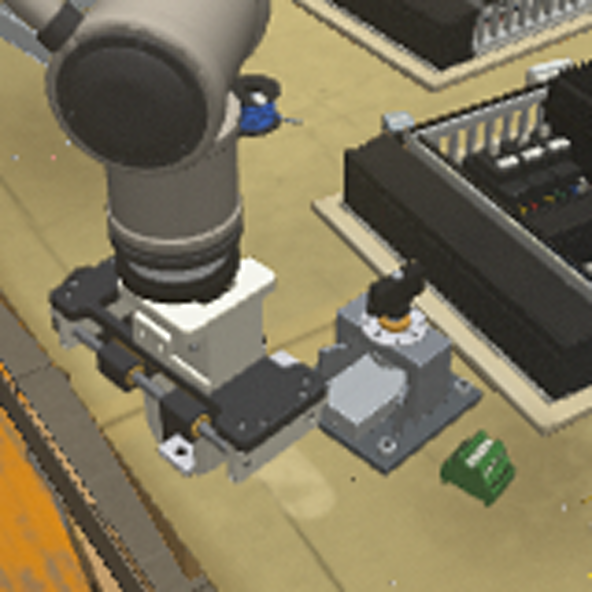

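play_rows --commands '[{"offset":[0.001,-0.002,0.03],"twist":0},{"offset":[0,0,0.013],"twist":0},{"offset":[0,0,0],"twist":0},{"offset":[0,0,0],"twist":0}]'

```text
time: 7.95
tool_pos: [354.7, -244.9, 223.1]
tcp_rot: [-3.14, 0.001, -2.927]
contact_force: [0.4, -0.2, -0.7]
grip_width: 29.8
```

```bash
python3 - <<'E'
from h import *
o=status.get_obs(); print(o['time'],o['tool_pos'],o['tcp_rot'],o['contact_force'],o['moment'])
y=.2138; R=np.array([[np.cos(y),np.sin(y)],[-np.sin(y),np.cos(y)]])
print('local',R@(o['tool_pos'][:2]-[559.5,-199.5]))
a=viewer.capture('side')[:,:,::-1][130:290,190:350]
cv2.imwrite("pics/side6.png", cv2.resize(a,None,fx=3.7,fy=3.7,interpolation=cv2.INTER_CUBIC))
a=viewer.capture('top')[:,:,::-1][120:260,210:370]
cv2.imwrite("pics/top6.png", cv2.resize(a,None,fx=3.7,fy=3.7,interpolation=cv2.INTER_CUBIC))
E
```

```text
7.95 [ 354.66832596 -244.88397612  223.09075701] [-3.14005084e+00  1.14919152e-03 -2.92738955e+00] [ 0.44828314 -0.24404305 -0.69839054] [ 0.01200096  0.08672772 -0.00579111]
local [-209.79734734   -0.89051985]
```

View pics/side6.png

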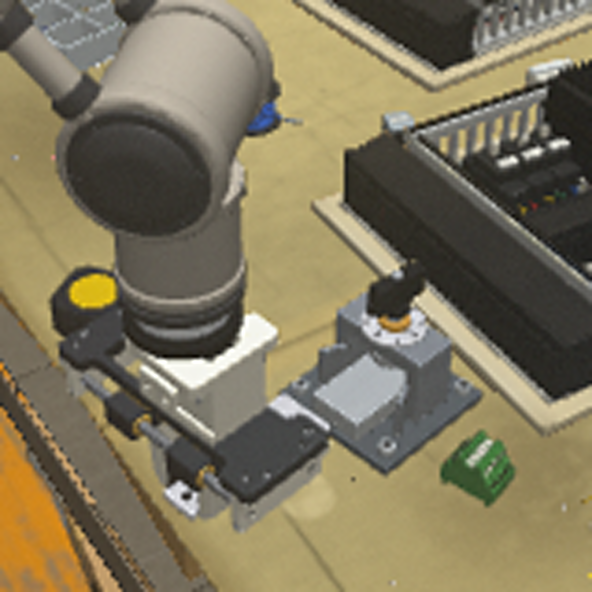

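View pics/top6.png

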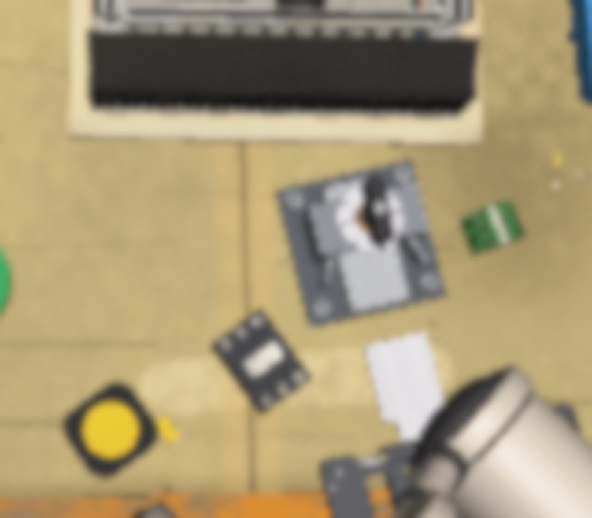

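```bash
python3 - <<'E'
from h import *
y=.2138; R=np.array([[np.cos(y),np.sin(y)],[-np.sin(y),np.cos(y)]])
c=cam('top')
L=lambda q,z:(plane(c,np.array(q,float)/3.7+[210,120]-.36,z)[:,:2]-[559.5,-199.5])@R.T
print(L([[366,345],[427,331],[385,415],[443,404]],50))
print('bed front',L([[345,314],[405,302]],30),'base front',L([[310,327],[444,295]],10))
E
```

```text
[[ -94.84583007   21.98671626]
 [ -95.13614258  -27.90436038]
 [-151.76159609   21.02830983]
 [-153.8647886   -25.68151183]]
bed front [[-66.0271919   29.07223511]
 [-67.67288416 -20.53865987]] base front [[-68.71043025  56.52887712]
 [-68.30340211 -57.05649337]]
```

```bash
python3 - <<'E'
from h import *
im=viewer.capture('top')[:,:,::-1]; cv2.imwrite('pics/top7.png',im)
a=im[155:240,280:340]
cv2.imwrite("pics/top7c.png", cv2.resize(a,None,fx=7,fy=7,interpolation=cv2.INTER_CUBIC))
E
```

```text
(no output)
```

View pics/top7c.png

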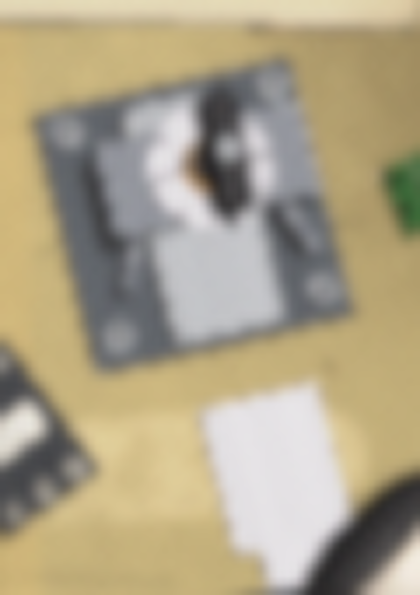

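```bash
python3 - <<'E'
from h import *
y=.2138; R=np.array([[np.cos(y),np.sin(y)],[-np.sin(y),np.cos(y)]])
c=cam('top')
L=lambda q,z:(plane(c,np.array(q,float)/7+[280,155]-.43,z)[:,:2]-[559.5,-199.5])@R.T
print('nose',L([[204,407],[318,382]],52),'sides',L([[228,533],[348,490]],52))
print('bed front',L([[179,348],[290,318]],30),'base',L([[36,118],[292,58],[354,312],[104,371]],10))
print('camera local', R@((-c[1].T@c[2])[:2]-[559.5,-199.5]), (-c[1].T@c[2])[2])
E
```

```text
nose [[-94.53293193  21.74897896]
 [-95.29142525 -27.33502805]] sides [[-147.64616856   24.97415824]
 [-141.80434118  -28.16809684]]
bed front [[-66.92734571  22.34079378]
 [-65.29678763 -27.02081937]] base [[ 46.38014941  55.28663312]
 [ 46.66018012 -60.56512298]
 [-67.97692819 -58.71787541]
 [-68.08403879  53.23732889]]
camera local [-137.07156548  223.95583928] 1295.0651581587078
```

play_rows --commands '[{"offset":[0,-0.001,0.009],"twist":0},{"offset":[-0.015,0,0],"twist":0},{"offset":[-0.02,0,0],"twist":0},{"offset":[-0.02,0,0],"twist":0},{"offset":[0,0,0],"twist":0}]'

```text
time: 8.6
tool_pos: [410.6, -233.7, 213.0]
tcp_rot: [-3.14, 0.002, -2.926]
contact_force: [-0.3, -0.4, -1.4]
grip_width: 29.3
```

play_rows --commands '[{"offset":[0,0,0],"twist":0},{"offset":[0,0,0],"twist":0}]'

```text
time: 8.8
tool_pos: [407.7, -233.8, 212.7]
tcp_rot: [3.141, -0.001, -2.928]
contact_force: [0.5, 0.1, -0.9]
grip_width: 29.3
```

```bash
cat > st.py <<'E'
from h import *
o=status.get_obs(); print(o['time'],o['tool_pos'].round(1),o['tcp_rot'].round(4),o['contact_force'].round(1),o['moment'].round(2),o['grip_width'].round(1))
y=.2138; R=np.array([[np.cos(y),np.sin(y)],[-np.sin(y),np.cos(y)]])
print('local',(R@(o['tool_pos'][:2]-[559.5,-199.5])).round(1),'Floc',(R@o['contact_force'][:2]).round(1))
E
python3 st.py; python3 - <<'E'
from h import *
a=viewer.capture('side')[:,:,::-1][160:260,250:350]
cv2.imwrite("pics/side8.png", cv2.resize(a,None,fx=6,fy=6,interpolation=cv2.INTER_CUBIC))
E
```

```text
Traceback (most recent call last):
  File "st.py", line 2, in <module>
    o=status.get_obs(); print(o['time'],o['tool_pos'].round(1),o['tcp_rot'].round(4),o['contact_force'].round(1),o['moment'].round(2),o['grip_width'].round(1))
                                                                                                                                      ^^^^^^^^^^^^^^^^^^^^^
AttributeError: 'float' object has no attribute 'round'
```

View pics/side8.png

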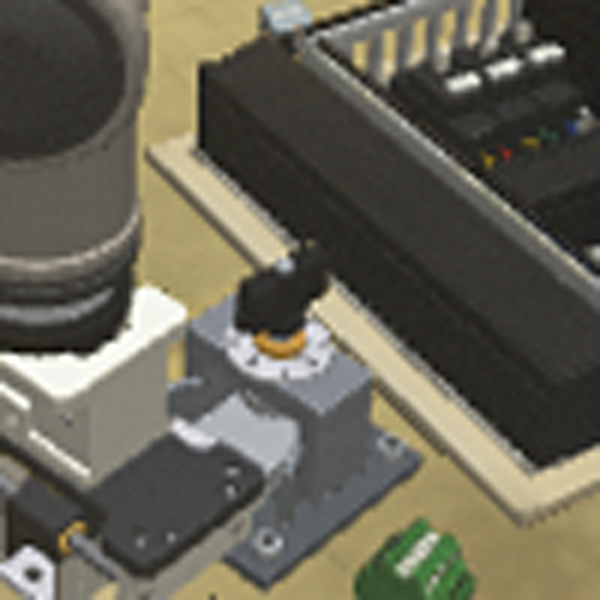

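```bash
sed -i "s/,o\['grip_width'\].round(1)/,o['grip_width']/" st.py; python3 st.py
```

```text
8.85 [ 407.6 -233.9  212.8] [ 3.1408e+00 -6.0000e-04 -2.9280e+00] [ 0.3  0.1 -0.6] [ 0.07  0.11 -0.03] 29.172072062049747
local [-155.7   -1.4] Floc [0.3 0. ]
```

play_rows --commands '[{"offset":[0,0,0.002],"twist":0},{"offset":[0,0,0],"twist":0},{"offset":[0,0,0],"twist":0}]'

```text
time: 9.15
tool_pos: [407.9, -234.1, 210.9]
tcp_rot: [3.141, -0.0, -2.928]
contact_force: [0.1, -0.5, -0.1]
grip_width: 29.5
```

```bash
python3 st.py
```

```text
9.15 [ 407.9 -234.1  210.9] [ 3.1414e+00 -1.0000e-04 -2.9280e+00] [ 0.1 -0.5 -0.1] [-0.    0.05  0.01] 29.503771184112125
local [-155.5   -1.7] Floc [-0.  -0.5]
```

play_rows --commands '[{"offset":[-0.005,0.001,0.001],"twist":0},{"offset":[-0.01,0,0],"twist":0},{"offset":[-0.01,0,0],"twist":0},{"offset":[-0.005,0,0],"twist":0},{"offset":[0,0,0],"twist":0}]'

```text
time: 9.65
tool_pos: [438.2, -226.4, 209.9]
tcp_rot: [-3.141, 0.0, -2.926]
contact_force: [-0.2, -0.1, -2.1]
grip_width: 29.6
```

```bash
python3 st.py
```

```text
9.65 [ 438.2 -226.4  209.9] [-3.1412e+00  5.0000e-04 -2.9264e+00] [-0.2 -0.1 -2.1] [0.09 0.08 0.04] 29.606017171805373
local [-124.2   -0.5] Floc [-0.2 -0. ]
```

play_rows --commands '[{"offset":[-0.008,0,0],"twist":0},{"offset":[-0.01,0,0],"twist":0},{"offset":[-0.008,0,0],"twist":0},{"offset":[-0.002,0,0],"twist":0},{"offset":[0,0,0],"twist":0}]'

```text
time: 10.15
tool_pos: [465.0, -220.5, 209.8]
tcp_rot: [3.142, 0.0, -2.927]
contact_force: [-0.4, -0.6, -1.8]
grip_width: 29.4
```

```bash
python3 st.py
```

```text
10.15 [ 465.  -220.5  209.8] [ 3.1415  0.     -2.927 ] [-0.4 -0.6 -1.8] [0.04 0.09 0.04] 29.405635437160925
local [-96.9  -0.5] Floc [-0.5 -0.5]
```

Push on in 2 mm steps until it contacts the stop.

play_rows --commands '[{"offset":[-0.002,0,0],"twist":0},{"offset":[-0.002,0,0],"twist":0},{"offset":[0,0,0],"twist":0}]'

```text
time: 10.45
tool_pos: [468.6, -219.9, 210.0]
tcp_rot: [-3.142, 0.0, -2.928]
contact_force: [-0.2, -0.0, -0.9]
grip_width: 29.7
```

```bash
python3 st.py
```

```text
10.45 [ 468.6 -219.9  210. ] [-3.1416e+00  2.0000e-04 -2.9277e+00] [-0.2 -0.  -0.9] [-0.01  0.11  0.  ] 29.74951250370602
local [-93.1  -0.7] Floc [-0.2  0. ]
```

play_rows --commands '[{"offset":[-0.002,0,0],"twist":0},{"offset":[0,0,0],"twist":0}]'

```text
time: 10.65
tool_pos: [470.2, -219.4, 209.7]
tcp_rot: [3.141, -0.001, -2.928]
contact_force: [-2.1, -0.1, -0.8]
grip_width: 29.2
```

```bash
python3 st.py
```

```text
10.65 [ 470.2 -219.4  209.7] [ 3.1408e+00 -1.1000e-03 -2.9277e+00] [-2.1 -0.1 -0.8] [-0.08  0.47 -0.06] 29.224343874197825
local [-91.5  -0.5] Floc [-2.1  0.3]
```

play_rows --commands '[{"offset":[-0.001,0,0],"twist":0},{"offset":[0,0,0],"twist":0}]'

```text
time: 10.85
tool_pos: [470.6, -219.2, 209.5]
tcp_rot: [3.14, -0.003, -2.928]
contact_force: [-6.5, -2.5, -0.8]
grip_width: 29.5
```

play_rows --commands '[{"offset":[-0.001,0,0],"twist":0},{"offset":[0,0,0],"twist":0}]'

```text
time: 11.05
tool_pos: [470.9, -219.0, 209.3]
tcp_rot: [3.139, -0.005, -2.928]
contact_force: [-9.2, -2.2, -0.6]
grip_width: 29.4
```

```bash
python3 st.py
```

```text
11.05 [ 470.9 -219.   209.3] [ 3.1391 -0.0046 -2.9277] [-9.2 -2.2 -0.6] [-0.48  1.55 -0.24] 29.44096693823319
local [-90.7  -0.3] Floc [-9.4 -0.2]
```

play_rows --commands '[{"offset":[0,0,0],"twist":0},{"offset":[0,0,0],"twist":0},{"offset":[0,0,0],"twist":0},{"offset":[0,0,0],"twist":0}]' --jaw 115

```text
time: 11.45
tool_pos: [472.7, -219.0, 210.2]
tcp_rot: [-3.141, 0.001, -2.927]
contact_force: [-0.4, 0.1, -0.0]
grip_width: 49.9
```

```bash
python3 st.py
```

```text
11.45 [ 472.7 -219.   210.2] [-3.1411e+00  9.0000e-04 -2.9274e+00] [-0.4  0.1 -0. ] [-0.01  0.   -0.01] 49.85087856331255
local [-88.9  -0.7] Floc [-0.3  0.2]
```

play_rows --commands '[{"offset":[0,0,-0.01],"twist":0},{"offset":[0,0,-0.03],"twist":0},{"offset":[0,0,-0.045],"twist":0},{"offset":[0,0,-0.045],"twist":0},{"offset":[0,0,-0.045],"twist":0}]'

```text
time: 11.95
tool_pos: [472.1, -218.7, 387.6]
tcp_rot: [-3.141, 0.001, -2.927]
contact_force: [0.9, -0.7, 0.6]
grip_width: 50.4
```

play_rows --commands '[{"offset":[-0.03,0,-0.03],"twist":0},{"offset":[-0.045,0,0],"twist":0},{"offset":[-0.045,0,0],"twist":0},{"offset":[-0.03,0,0],"twist":0},{"offset":[0,0,0],"twist":0}]' --jaw 60

```text
time: 12.45
tool_pos: [621.4, -185.7, 414.5]
tcp_rot: [3.141, 0.001, -2.925]
contact_force: [-0.8, 0.1, -0.3]
grip_width: 69.9
```

play_rows --commands '[{"offset":[0,0,0],"twist":0},{"offset":[0,0,0],"twist":0}]'

```text
time: 12.65
tool_pos: [618.2, -187.4, 415.4]
tcp_rot: [-3.142, -0.0, -2.928]
contact_force: [-0.9, 0.5, -0.2]
grip_width: 70.2
```

```bash
python3 st.py; python3 - <<'E'
from h import *
o=status.get_obs()
np.save('o5.npy',np.r_[o['tool_pos'],o['tcp_rot']])
im=viewer.capture('wrist')[:,:,::-1];cv2.imwrite("pics/wrist5.png", im)
E
```

```text
12.65 [ 618.2 -187.4  415.4] [-3.1416e+00 -3.0000e-04 -2.9280e+00] [-0.9  0.5 -0.2] [-0.01  0.08  0.01] 70.16712111060441
local [59.9 -0.6] Floc [-0.8  0.7]
```

View pics/wrist5.png

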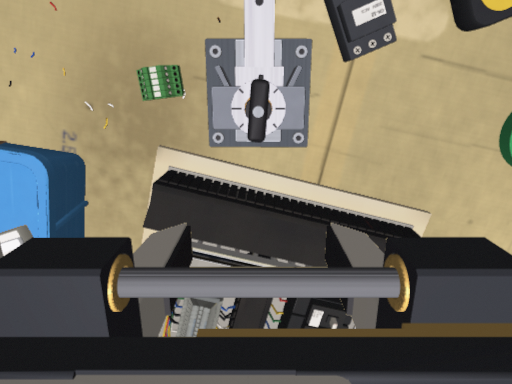

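```bash
python3 - <<'E'
import cv2
a=cv2.imread('pics/wrist5.png')[0:155,190:325]
cv2.imwrite('pics/w5c.png',cv2.resize(a,None,fx=4.4,fy=4.4,interpolation=cv2.INTER_CUBIC))
E
```

```text
(no output)
```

View pics/w5c.png

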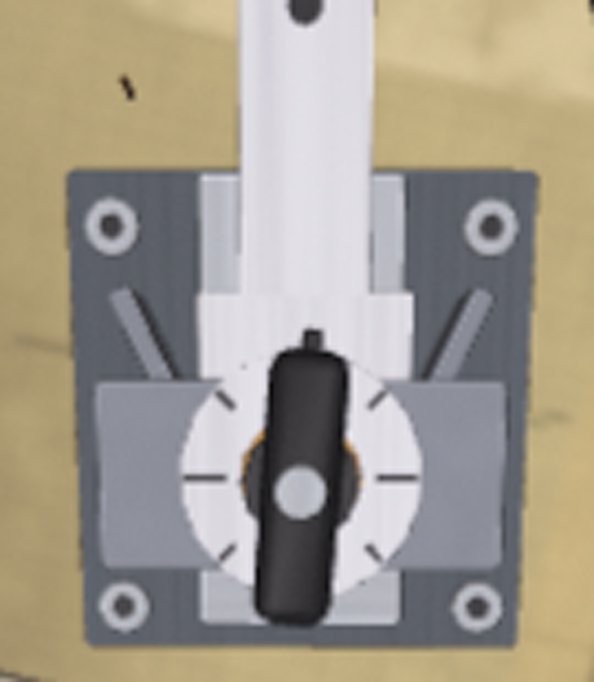

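```bash
cat > m5.py <<'E'
from h import *
v=np.load('o5.npy'); o={'tool_pos':v[:3],'tcp_rot':v[3:]}; c=cam('wrist',o)
y=.2138; R=np.array([[np.cos(y),np.sin(y)],[-np.sin(y),np.cos(y)]])
L=lambda q,z:((plane(c,np.array(q,float)/4.4+[190,0]-.39,z)[:,:2]-[559.5,-199.5])@R.T).round(1)
print('shoulder',L([[198,294],[413,294]],38).tolist())
print('tail edges',L([[240,20],[373,20],[241,290],[369,290]],38).tolist())
print('bed front',L([[200,174],[404,174]],30).tolist())
b=L([[66,171],[538,173],[514,647],[86,643]],10);print('base',b.tolist(),b.mean(0))
print('disc',L([[301,478]],76).tolist(),'cap',L([[300,492]],127).tolist())
for a,bb in (([309,350],[291,626]),([271,352],[256,615]),([348,356],[330,618])):
    n=L([a,bb],126); d=n[0]-n[1]; print('bar',np.arctan2(d[1],d[0])%(2*np.pi),np.hypot(*d))
E
python3 m5.py
```

```text
shoulder [[-39.6, -24.1], [-39.5, 25.7]]
tail edges [[-96.3, -13.7], [-96.3, 15.6], [-40.4, -14.1], [-40.4, 15.5]]
bed front [[-66.2, -23.6], [-66.2, 23.6]]
base [[-69.6, -57.6], [-69.1, 57.6], [47.4, 56.6], [46.3, -57.6]] [-11.25  -0.25]
disc [[-0.1, -0.3]] cap [[-0.4, -0.5]]
bar 3.074072497717502 48.911450602082944
bar 3.074881448762163 46.50344073291782
bar 3.079039380773616 46.39073183298577
```

```bash
python3 -c "
from h import *
rows(559.3,-199.8,340,-2.994)"
```

```text
n 3 dpsi -3.8 d [-58.8 -12.3 -75.6]
{"offset":[0.020,0.000,0.025],"twist":1.3},{"offset":[0.020,-0.000,0.025],"twist":1.3},{"offset":[0.020,-0.001,0.025],"twist":1.3}
```

play_rows --commands '[{"offset":[0.02,0,0.025],"twist":1.3},{"offset":[0.02,0,0.025],"twist":1.3},{"offset":[0.02,0,0.025],"twist":1.2},{"offset":[0,0,0],"twist":0},{"offset":[0,0,0],"twist":0}]'

```text
time: 13.2
tool_pos: [559.9, -199.1, 341.1]
tcp_rot: [-3.141, 0.001, -2.995]
contact_force: [0.8, -0.3, -0.0]
grip_width: 70.0
```

```bash
python3 st.py; python3 -c "
from h import *
rows(559.3,-199.8,273.5,-2.994)
cv2.imwrite('pics/wrist6.png', viewer.capture('wrist')[:,:,::-1])"
```

```text
13.2 [ 559.9 -199.1  341.1] [-3.1410e+00  1.2000e-03 -2.9949e+00] [ 0.8 -0.3 -0. ] [ 0.02  0.   -0.04] 69.95125580295813
local [0.5 0.3] Floc [ 0.7 -0.4]
n 2 dpsi 0.1 d [ -0.6  -0.7 -67.6]
{"offset":[0.000,-0.000,0.034],"twist":-0.0},{"offset":[0.000,-0.000,0.034],"twist":-0.0}
```

View pics/wrist6.png

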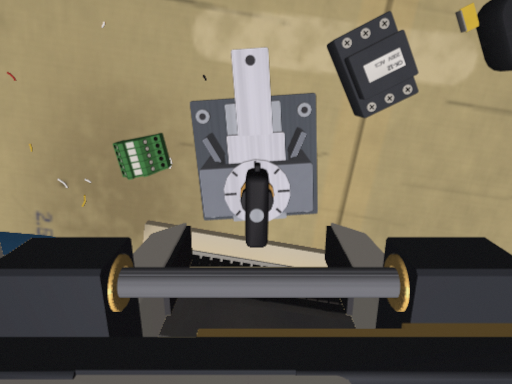

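play_rows --commands '[{"offset":[0,0,0.03],"twist":0},{"offset":[0,0,0.025],"twist":0},{"offset":[0,0,0.012],"twist":0},{"offset":[0,0,0],"twist":0},{"offset":[0,0,0],"twist":0}]'

```text
time: 13.75
tool_pos: [560.9, -198.7, 274.3]
tcp_rot: [-3.14, 0.002, -2.994]
contact_force: [-0.1, -0.2, 0.8]
grip_width: 70.0
```

```bash
python3 st.py; python3 -c "
from h import *
rows(559.3,-199.8,273.5,-2.994)"
```

```text
13.75 [ 560.9 -198.7  274.3] [-3.1404e+00  1.9000e-03 -2.9935e+00] [-0.1 -0.2  0.8] [-0.01 -0.    0.  ] 70.00115336622063
local [1.5 0.5] Floc [-0.2 -0.2]
n 1 dpsi -0.0 d [-1.6 -1.1 -0.8]
{"offset":[0.002,-0.001,0.001],"twist":0.0}
```

play_rows --commands '[{"offset":[0.001,-0.001,0.001],"twist":0},{"offset":[0,0,0],"twist":0},{"offset":[0,0,0],"twist":0},{"offset":[0,0,0],"twist":0},{"offset":[0,0,0],"twist":0}]' --jaw 255

```text
time: 14.25
tool_pos: [559.3, -199.7, 272.1]
tcp_rot: [-3.142, 0.0, -2.994]
contact_force: [-0.9, -0.4, 0.7]
grip_width: 34.9
```

play_rows --commands '[{"offset":[0,0,0],"twist":0},{"offset":[0,0,0],"twist":0},{"offset":[0,0,0],"twist":0},{"offset":[0,0,0],"twist":0}]'

```text
time: 14.65
tool_pos: [559.3, -200.1, 272.0]
tcp_rot: [-3.141, 0.0, -2.994]
contact_force: [1.0, -2.8, 0.3]
grip_width: 22.1
```

```bash
python3 st.py
```

```text
14.65 [ 559.3 -200.1  272. ] [-3.1408e+00  3.0000e-04 -2.9941e+00] [ 1.  -2.8  0.3] [-0.58  0.02 -0.01] 22.085855074926855
local [-0.3 -0.5] Floc [ 0.4 -2.9]
```

play_rows --commands '[{"offset":[0,0,0],"twist":0},{"offset":[0,0,0],"twist":0},{"offset":[0,0,0],"twist":0}]'

```text
time: 14.95
tool_pos: [559.3, -200.0, 272.0]
tcp_rot: [-3.141, 0.0, -2.994]
contact_force: [0.9, -4.8, -0.7]
grip_width: 22.2
```

```bash
python3 st.py; python3 -c "
from h import *
cv2.imwrite('pics/wrist7.png', viewer.capture('wrist')[:,:,::-1])"
```

```text
14.95 [ 559.3 -200.   272. ] [-3.1409e+00  3.0000e-04 -2.9940e+00] [ 0.9 -4.8 -0.7] [-0.89 -0.01 -0.04] 22.241208661526333
local [-0.3 -0.5] Floc [-0.2 -4.9]
```

View pics/wrist7.png

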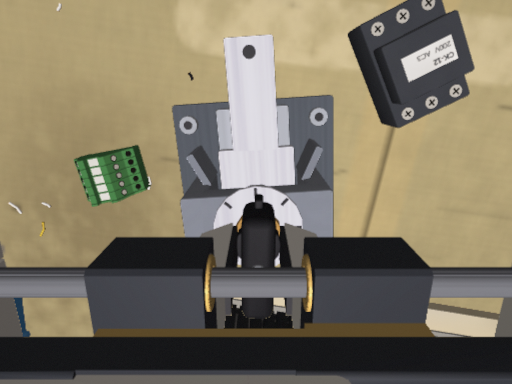

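play_rows --commands '[{"offset":[0,0,0],"twist":0},{"offset":[0,0,0],"twist":0},{"offset":[0,0,-0.004],"twist":0},{"offset":[0,0,-0.004],"twist":0},{"offset":[0,0,0],"twist":0}]' --jaw 160

```text
time: 15.5
tool_pos: [559.5, -199.5, 280.8]
tcp_rot: [-3.141, 0.001, -2.994]
contact_force: [-0.4, 0.8, 0.2]
grip_width: 34.2
```

```bash
python3 st.py; python3 -c "
from h import *
rows(559.3,-199.8,280,-2.994)"
```

```text
15.5 [ 559.5 -199.5  280.8] [-3.1412e+00  1.1000e-03 -2.9937e+00] [-0.4  0.8  0.2] [ 0.09 -0.01 -0.06] 34.158109267147395
local [-0. -0.] Floc [-0.3  0.9]
n 1 dpsi -0.0 d [-0.2 -0.3 -0.8]
{"offset":[0.000,-0.000,0.001],"twist":0.0}
```

play_rows --commands '[{"offset":[0,0,0],"twist":0},{"offset":[0,0,0],"twist":0},{"offset":[0,0,0],"twist":0},{"offset":[0,0,0],"twist":0},{"offset":[0,0,0],"twist":0}]' --jaw 255

```text
time: 16.0
tool_pos: [559.3, -200.1, 279.9]
tcp_rot: [-3.141, 0.0, -2.994]
contact_force: [0.3, -3.7, -1.2]
grip_width: 14.7
```

```bash
python3 st.py
```

```text
16.0 [ 559.3 -200.1  279.9] [-3.1410e+00  1.0000e-04 -2.9942e+00] [ 0.3 -3.7 -1.2] [-0.52  0.05 -0.02] 14.682507403046024
local [-0.3 -0.6] Floc [-0.5 -3.7]
```

play_rows --commands '[{"offset":[0,-0.001,0],"twist":0},{"offset":[0,0,0],"twist":4},{"offset":[0,0,0.0002],"twist":8},{"offset":[0,0,0.0002],"twist":8},{"offset":[0,0,0],"twist":0}]'

```text
time: 16.5
tool_pos: [559.4, -200.4, 279.3]
tcp_rot: [3.141, -0.001, 2.939]
contact_force: [0.4, -0.5, -1.6]
grip_width: 15.1
```

```bash
python3 st.py
```

```text
16.5 [ 559.4 -200.4  279.3] [ 3.1409e+00 -6.0000e-04  2.9390e+00] [ 0.4 -0.5 -1.6] [-0.   -0.02 -0.08] 15.08208290819791
local [-0.3 -0.9] Floc [ 0.3 -0.6]
```

play_rows --commands '[{"offset":[0,0,0.0002],"twist":8},{"offset":[0,0,0.0002],"twist":8},{"offset":[0,0,0.0002],"twist":8},{"offset":[0,0,0.0002],"twist":8},{"offset":[0,0,0.0003],"twist":8}]'

```text
time: 17.0
tool_pos: [559.5, -200.4, 278.2]
tcp_rot: [3.141, -0.001, 2.241]
contact_force: [0.8, -0.1, -2.1]
grip_width: 14.9
```

play_rows --commands '[{"offset":[0,0,0.0002],"twist":8},{"offset":[0,0,0.0002],"twist":8},{"offset":[0,0,0.0002],"twist":8},{"offset":[0,0,0.0002],"twist":8},{"offset":[0,0,0.0003],"twist":8}]'

```text
time: 17.5
tool_pos: [559.6, -200.3, 277.1]
tcp_rot: [3.141, -0.001, 1.543]
contact_force: [0.5, 0.6, -1.9]
grip_width: 14.7
```

```bash
python3 st.py
```

```text
17.5 [ 559.6 -200.3  277.1] [ 3.1415e+00 -8.0000e-04  1.5428e+00] [ 0.5  0.6 -1.9] [-0.12 -0.24  0.04] 14.67371930854053
local [-0.1 -0.8] Floc [0.6 0.4]
```

play_rows --commands '[{"offset":[0,0,0.0002],"twist":8},{"offset":[0,0,0.0002],"twist":8},{"offset":[0,0,0.0002],"twist":8},{"offset":[0,0,0.0002],"twist":8},{"offset":[0,0,0.0003],"twist":8}]'

```text
time: 18.0
tool_pos: [559.6, -200.4, 276.0]
tcp_rot: [-3.141, -0.001, 0.845]
contact_force: [1.9, -0.0, -1.9]
grip_width: 14.7
```

```bash
python3 st.py
```

```text
18.0 [ 559.6 -200.4  276. ] [-3.1415e+00 -7.0000e-04  8.4470e-01] [ 1.9 -0.  -1.9] [-0.15 -0.26  0.12] 14.677835112968216
local [-0.1 -0.9] Floc [ 1.9 -0.4]
```

play_rows --commands '[{"offset":[0,0,0.0002],"twist":8},{"offset":[0,0,0.0002],"twist":8},{"offset":[0,0,0.0002],"twist":8},{"offset":[0,0,0.0002],"twist":6},{"offset":[0,0,0],"twist":0}]'

```text
time: 18.5
tool_pos: [559.6, -200.5, 275.2]
tcp_rot: [-3.141, -0.001, 0.325]
contact_force: [2.9, 0.7, -2.9]
grip_width: 14.7
```

```bash
python3 st.py
```

```text
18.5 [ 559.6 -200.5  275.2] [-3.1412e+00 -5.0000e-04  3.2480e-01] [ 2.9  0.7 -2.9] [-0.26 -0.24 -0.07] 14.650846373708918
local [-0.1 -1. ] Floc [2.9 0.1]
```

play_rows --commands '[{"offset":[0,0,0.0001],"twist":3},{"offset":[0,0,0],"twist":0},{"offset":[0,0,0],"twist":0}]'

```text
time: 18.8
tool_pos: [559.6, -200.5, 275.1]
tcp_rot: [-3.141, -0.0, 0.274]
contact_force: [3.4, 0.0, -4.7]
grip_width: 15.1
```

```bash
python3 st.py
```

```text
18.8 [ 559.6 -200.5  275.1] [-3.1412e+00 -5.0000e-04  2.7390e-01] [ 3.4  0.  -4.7] [-0.13 -0.45 -0.1 ] 15.087580187909209
local [-0.1 -1. ] Floc [ 3.3 -0.7]
```

play_rows --commands '[{"offset":[0,0,0.0001],"twist":3},{"offset":[0,0,0],"twist":0},{"offset":[0,0,0],"twist":0}]'

```text
time: 19.1
tool_pos: [559.5, -200.6, 275.1]
tcp_rot: [-3.141, -0.0, 0.22]
contact_force: [3.5, 0.9, -5.2]
grip_width: 14.7
```

```bash
python3 st.py
```

```text
19.1 [ 559.5 -200.6  275.1] [-3.1412e+00 -4.0000e-04  2.2020e-01] [ 3.5  0.9 -5.2] [ 0.   -0.53 -0.05] 14.731293611575934
local [-0.2 -1. ] Floc [3.6 0.1]
```

play_rows --commands '[{"offset":[0,0,0.001],"twist":3},{"offset":[0,0,0],"twist":0},{"offset":[0,0,0],"twist":0}]'

```text
time: 19.4
tool_pos: [559.5, -200.5, 274.9]
tcp_rot: [3.141, -0.0, 0.169]
contact_force: [0.7, 2.2, 4.6]
grip_width: 15.0
```

```bash
python3 st.py
```

```text
19.4 [ 559.5 -200.5  274.9] [ 3.1413e+00 -5.0000e-04  1.6850e-01] [0.7 2.2 4.6] [0.27 0.03 0.71] 14.992928295453266
local [-0.2 -1. ] Floc [1.1 2. ]
```

play_rows --commands '[{"offset":[0,0,0],"twist":3},{"offset":[0,0,0],"twist":0},{"offset":[0,0,0],"twist":0}]'

```text
time: 19.7
tool_pos: [559.3, -200.6, 274.9]
tcp_rot: [3.141, 0.0, 0.116]
contact_force: [-1.1, 1.8, 5.0]
grip_width: 15.7
```

```bash
python3 st.py
```

```text
19.7 [ 559.3 -200.6  274.9] [3.1414 0.     0.116 ] [-1.1  1.8  5. ] [0.3  0.31 0.85] 15.685917213649876
local [-0.4 -1. ] Floc [-0.7  2. ]
```

play_rows --commands '[{"offset":[0,0,0],"twist":-4},{"offset":[0,0,-0.0002],"twist":-8},{"offset":[0,0,-0.0002],"twist":-8},{"offset":[0,0,-0.0002],"twist":-8},{"offset":[0,0,-0.0002],"twist":-8}]'

```text
time: 20.2
tool_pos: [559.4, -200.7, 275.7]
tcp_rot: [3.141, -0.001, 0.748]
contact_force: [0.3, 2.9, 5.9]
grip_width: 14.6
```

play_rows --commands '[{"offset":[0,0,-0.0002],"twist":-8},{"offset":[0,0,-0.0002],"twist":-8},{"offset":[0,0,-0.0002],"twist":-8},{"offset":[0,0,-0.0002],"twist":-8},{"offset":[0,0,-0.0002],"twist":-8}]'

```text
time: 20.7
tool_pos: [559.4, -200.8, 276.8]
tcp_rot: [3.141, -0.0, 1.446]
contact_force: [-0.3, 2.3, 5.9]
grip_width: 14.9
```

play_rows --commands '[{"offset":[0,0,-0.0002],"twist":-8},{"offset":[0,0,-0.0002],"twist":-8},{"offset":[0,0,0],"twist":-4},{"offset":[0,0,0],"twist":0},{"offset":[0,0,0],"twist":0}]'

```text
time: 21.2
tool_pos: [559.4, -200.7, 277.4]
tcp_rot: [3.141, 0.0, 1.79]
contact_force: [-1.0, 2.1, 7.2]
grip_width: 15.0
```

```bash
python3 st.py; python3 -c "
from h import *
cv2.imwrite('pics/wrist8.png', viewer.capture('wrist')[:,:,::-1])
a=viewer.capture('side')[:,:,::-1][130:290,190:350]
cv2.imwrite('pics/side9.png', cv2.resize(a,None,fx=3.7,fy=3.7,interpolation=cv2.INTER_CUBIC))"
```

```text
21.2 [ 559.4 -200.7  277.4] [3.1406e+00 1.0000e-04 1.7898e+00] [-1.   2.1  7.2] [0.34 0.09 0.09] 15.027612178598053
local [-0.3 -1.2] Floc [-0.5  2.3]
```

View pics/wrist8.png

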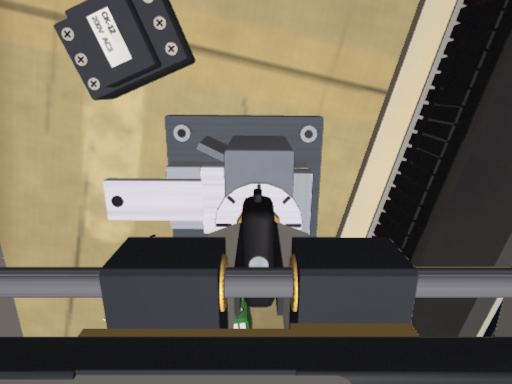

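play_rows --commands '[{"offset":[0.0005,0,-0.001],"twist":0},{"offset":[0,0,0],"twist":0}]'

```text
time: 21.5
tool_pos: [559.4, -200.5, 277.5]
tcp_rot: [3.141, 0.001, 1.789]
contact_force: [2.2, 0.0, 1.6]
grip_width: 15.0
```

play_rows --commands '[{"offset":[0,0,0],"twist":0},{"offset":[0,0,0],"twist":0},{"offset":[0,0,0],"twist":0},{"offset":[0,0,0],"twist":0}]' --jaw 130

```text
time: 21.9
tool_pos: [559.2, -200.2, 277.3]
tcp_rot: [-3.141, -0.0, 1.788]
contact_force: [0.5, 0.2, -0.2]
grip_width: 41.5
```

play_rows --commands '[{"offset":[0,0,-0.015],"twist":0},{"offset":[0,0,-0.035],"twist":0},{"offset":[0,0,-0.045],"twist":0},{"offset":[-0.02,0,-0.04],"twist":0},{"offset":[-0.04,0,0],"twist":0}]'

```text
time: 22.4
tool_pos: [572.9, -257.4, 420.1]
tcp_rot: [3.133, 0.007, 1.792]
contact_force: [1.3, 0.6, 0.4]
grip_width: 45.1
```

play_rows --commands '[{"offset":[0,0,0],"twist":0},{"offset":[0,0,0],"twist":0},{"offset":[0,0,0],"twist":0}]'

```text
time: 22.7
tool_pos: [572.1, -258.2, 411.6]
tcp_rot: [-3.14, -0.002, 1.789]
contact_force: [-0.5, -0.4, -0.2]
grip_width: 45.3
```

```bash
python3 st.py; python3 - <<'E'
from h import *
o=status.get_obs()
np.save('o9.npy',np.r_[o['tool_pos'],o['tcp_rot']])
im=viewer.capture('wrist')[:,:,::-1];cv2.imwrite("pics/wrist9.png", im)
E
```

```text
22.7 [ 572.1 -258.2  411.6] [-3.1403e+00 -1.8000e-03  1.7885e+00] [-0.5 -0.4 -0.2] [-0.04  0.    0.03] 45.281217978040225
local [ -0.1 -60. ] Floc [-0.5 -0.3]
```

View pics/wrist9.png

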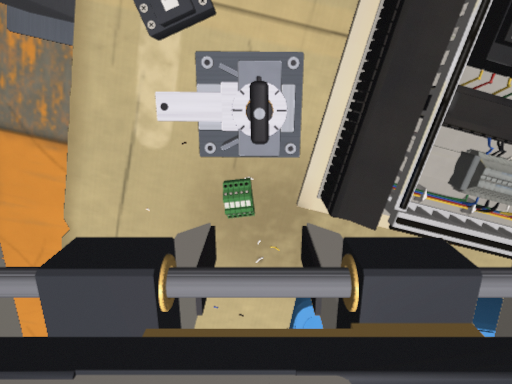

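```bash
python3 - <<'E'
import cv2
a=cv2.imread('pics/wrist9.png')[45:165,150:310]
cv2.imwrite('pics/w9c.png',cv2.resize(a,None,fx=4.4,fy=4.4,interpolation=cv2.INTER_CUBIC))
E
```

```text
(no output)
```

View pics/w9c.png

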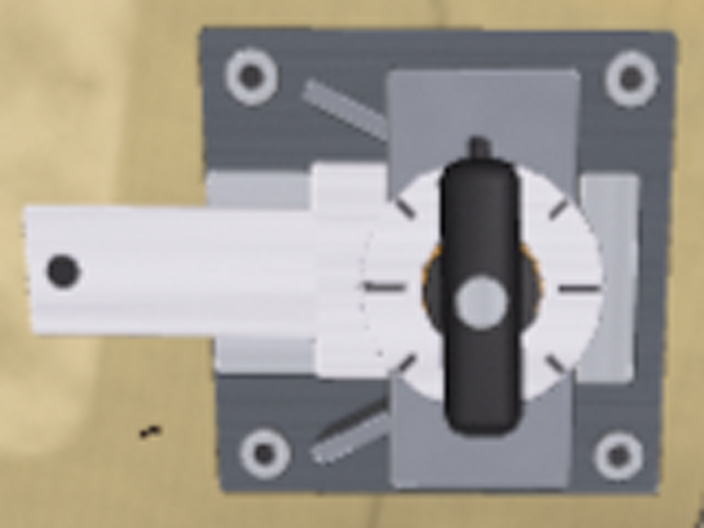

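```bash
python3 - <<'E'
from h import *
v=np.load('o9.npy'); o={'tool_pos':v[:3],'tcp_rot':v[3:]}; c=cam('wrist',o)
y=.2138; R=np.array([[np.cos(y),np.sin(y)],[-np.sin(y),np.cos(y)]])
L=lambda q,z:((plane(c,np.array(q,float)/4.4+[150,45]-.39,z)[:,:2]-[559.5,-199.5])@R.T).round(1)
b=L([[200,28],[676,34],[658,494],[221,491]],10);print('base',b.tolist(),b.mean(0))
print('shoulder',L([[312,163],[316,377]],38).tolist(),'bed front',L([[206,172],[216,372]],30).tolist(),'bedback/stop',L([[637,176],[632,380]],30+16).tolist())
t=L([[23,206],[33,334]],38); print('tail end',t.tolist())
print('tail top/bottom edge',L([[30,206],[310,211],[35,334],[312,334]],38).tolist())
for a,bb in (([478,158],[484,436]),([443,170],[446,425]),([518,170],[521,425])):
    n=L([a,bb],124); d=n[0]-n[1]; print('bar deg',np.degrees(np.arctan2(d[1],d[0])),np.hypot(*d))
E
```

```text
base [[-69.2, 57.2], [47.1, 56.3], [47.2, -57.8], [-69.3, -57.5]] [-11.05  -0.45]
shoulder [[-39.6, 25.3], [-40.0, -23.9]] bed front [[-65.7, 23.4], [-65.6, -23.7]] bedback/stop [[35.0, 22.6], [35.5, -23.4]]
tail end [[-107.5, 15.5], [-107.6, -14.0]]
tail top/bottom edge [[-105.8, 15.5], [-40.4, 14.6], [-107.1, -14.0], [-40.7, -13.7]]
bar deg 91.52284199113105 48.91727711146646
bar deg 90.51041660428876 44.90178170184342
bar deg 91.2787113070498 44.81115932443614
```

```bash
python3 - <<'E'
from h import *
im=viewer.capture('side')[:,:,::-1]; cv2.imwrite('pics/side10.png',im)
a=cv2.imread('pics/side0.png'); d=cv2.absdiff(a,im)[130:280,190:350]
cv2.imwrite('pics/cmp10.png',cv2.resize(np.hstack([im[130:280,190:350],d]),None,fx=2.4,fy=2.4))
def ctr(i,lo,hi):
    m=cv2.inRange(cv2.cvtColor(i,cv2.COLOR_BGR2HSV),lo,hi)[130:280,190:350]; n,l,s,c=cv2.connectedComponentsWithStats(m); k=np.argsort(-s[1:,4])[:2]+1; return [(s[j,4],c[j].round(1).tolist()) for j in k]
for nm,lo,hi in (('green',(45,90,40),(85,255,255)),('blue',(105,120,40),(130,255,255))): print(nm,ctr(a,lo,hi),ctr(im,lo,hi))
E
```

```text
green [(np.int32(286), [41.2, 53.0]), (np.int32(183), [129.1, 127.1])] [(np.int32(285), [41.2, 53.0]), (np.int32(183), [129.2, 127.1])]
blue [(np.int32(66), [67.5, 31.1]), (np.int32(1), [155.0, 51.0])] [(np.int32(67), [67.5, 31.0]), (np.int32(1), [155.0, 51.0])]
```

View pics/cmp10.png

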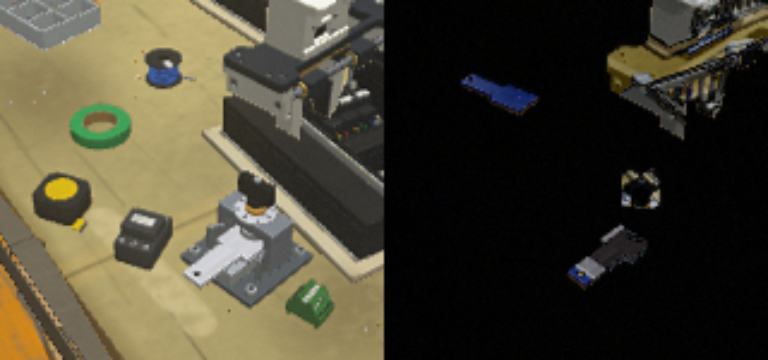

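The difference picture shows that only the plate, the handle and the arm have changed. All four bystanders are where they started, so I'm handing the job in.

```bash
python3 -c "
from plant import ticket
print(ticket.close_job())"
```

```text
the job is handed in; nothing more can be done
None
```

The plate is in under the shoe and up against the back stop. I turned the screw clockwise until it bottomed, then backed it off a quarter turn. I handed the job in at about 23 s with the arm clear of everything.

- **Plate:** I pushed it until it pressed on the stop with about 9 N. In the last picture its shoulder is 39.6 to 40.0 mm before the screw axis (40 expected) and its yaw error is under 1°.
- **Screw:** it turned about 176°, and the wrist moment then rose from under 0.15 N m to 0.7–0.85 N m, which I took as the hard stop. I turned the tool about 3° past that, and the bar slipped slightly in the fingers.
- **Back-off:** after release the bar reads 90.5° to 91.5° from bottomed (90° wanted), which is within my reading error.
- **Bystanders:** the before-and-after side pictures show no change at the spool, tape, contactor or terminal block.
- **What did not agree:** my first grip on the handle stopped at 22 mm instead of 15, probably on the hub under the bar, so I reopened, rose 8 mm and gripped again. The top camera reads about 2.5 mm off sideways from the wrist camera. I used the wrist camera, and the top view confirmed the plate was in line with the fixture.

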